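# Draw out the lower steriliser tray

## Robot

A 6-joint arm with a two-finger parallel gripper is mounted at the origin on the work surface. World frame = base frame: x ahead of the robot, y to its left, z up, the work surface at z = 0. Lengths are in m, angles in rad, forces in N, time in s.
With the tool pointing down it reaches from about 0.35 to 0.975 m from the base axis. Payload 4.9 kg.
Tool frame: the origin (TCP) lies at the very end of the fingers, on their centre line; the grasp point (between the pads) lies 19 mm behind it; z points along the fingers, y is the direction in which the jaws open and shut (so a half turn about z gives the same grasp; the last joint's range is limited). The gripper opens to 85 mm and grips with 20 to 120 N. Pads are 22 mm wide; open, the fingers measure 114 mm over their backs; the gripper's body (76 mm by 85 mm) begins 54 mm behind the grasp point. The pads swing forward as they close: fully open they stand 13 mm farther back than shut.
Start: joints at [-1.389, 0.053, 1.613, -0, 1.476, -0.119], TCP at [0.185, -0.597, 0.231] pointing down, gripper open.
Joint ranges: [-3.01, 3.01], [-1.01, 2.22], [0.06, 2.58], [-1.02, 4.17], [0.09, 2.62], [-3.14, 3.14]. Speed limits (rad/s): [2.57, 2.57, 3.14, 3.14, 3.14, 3.14].

## Interface

Orientations are given as a rotation vector (axis times angle).
In Python, from station import ctrl gives the robot as it stands.
- The arm moves only by the tool step_arm, never from a script. Its argument "moves" is a list of rows, each a list of 5 numbers: the opening, from 0 (shut) to 1 (fully open), then the shift along the world's x, y, z in m, then the turn about the world's z in degrees. A call has 1 to 20 rows; each row shifts and turns the pose as measured when the row begins; what a row does not reach is not made up. A row lasts 1/8 s, in which the tool goes at most 62.5 mm and 10.7 degrees, less where a joint would pass 70% of its speed; a pose out of reach is approached as far as the arm can. A call is refused whole if a number of a shift passes 0.0625 or a number of a turn 10.7, either way. A call with a gripper value outside its range is refused whole. The fingers move at their own pace and stop on an object; "newtons" is the grip in N (left out, the last holds). Time passes only in rows, so rows that do not move let the fingers close. It gives the time, the measured TCP pose, the force and the opening at its end, in the units of the state.
- ctrl.get_obs(): the state, without advancing time (a new reading comes with each control period).
- ctrl.get_image(name): name is "scene" or "side" or "wrist"; returns a dict with "color" (384x512x3 uint8, red, green, blue), "camera_matrix" (3x3 intrinsics, pixels), "k1" (the pictures are not rectified: a ray, as slopes to the right and down, at radius r is drawn at 1 + k1 r^2 times it, then the intrinsics apply), "R" (3x3) and "t" (3): a world point X has camera coordinates R X + t; the wrist camera has in their place "T_tool_cam" (4x4, takes a point from camera to tool coordinates, whose origin is the TCP and whose axes are the flange's). Camera axes: x right, y down, z forward; pixel columns grow to the right and rows downward; lengths in m; the calibration is good to about 2 mm. A picture is of the moment at which its call begins: read the wrist's pose just before it. There is no depth.
- ctrl.finish_job(): hands the job in, once; it reports no verdict.
Trained networks look in a picture, given as the dict that the camera call returned (one of the last four; its "shot" number tells which), for a name from the list of things; names that differ only in an ending like _2 or _b are one class to them, and where a whole thing is asked for, a point or a joint stands for the part that bears it (a point fixed in the world has none). Each returns a list of dicts, best first, with "p" (0 to 1); they miss things now and then, are a little off and sometimes report something else, mostly with a low value. They report only what shows in the picture. A call takes as long as a camera call. They do not tell look-alikes from the thing itself.
- ctrl.spot_in(picture, query): "bbox" ([left, top, right, bottom] in pixels, round what is visible of it).
The state is a dict: "t": time; "q": joint angles; "dq": joint speeds; "effort": joint torques, N m; "tool_pos": TCP position; "tool_rot": TCP orientation; "contact_force": force on the tool from outside, world axes, zero at the start; "wrist_torque": the same for the moment, N m; "opening": finger opening in m.
Only numpy, scipy, OpenCV 4.12 (cv2) and the standard library are available. Lean on these libraries where they do the work, as an engineer would, in place of code of your own. Each camera call takes 0.05 s, during which the arm holds its last target.

## Task

The upper instrument tray has been left pulled out over the lower one in the stepped rack. Working with the fingertips only, push the upper tray fully home, then hook a fingertip behind the front lip of the lower tray and draw that tray out along its runners to its stop, so that the cassettes in it can be unloaded. Do not pinch the trays' lips, do not lift anything: the cassettes and instruments stay lying in their trays, and the bottle, jar, bowl and cup on the counter are left alone.

Things in the scene. Friction and masses are not known exactly. Their poses are not given: they have to be found in the camera images.
- rack: Fixed two-tier stepped tray rack of bent steel sheet, 315 mm long (its x), 200 wide, 134 high, open front towards the robot. Origin on the counter; its +x points to the rack's back, z up; both trays slide along its x. Side plates (inner faces y = +-86 mm) are 78 mm high from x = -125 to -55 mm, then 134 mm high to x = +190 mm. Place and yaw (to +-20 degrees) vary.
- lower_tray (a joint): Metres the lower tray is drawn out (to rack -x): 0 home (as at the start), 0.130 at its stop; 3 N moves it, it stays where left. Perforated steel, 270 x 160 mm, floor top 45 mm above the counter, sides 16 mm. Front lip: 8 mm thick, full width, top 22 mm above the floor, front face at rack x = -150 mm at home; at least 45 mm of floor is free behind it. Hidden while the upper tray is out.
- upper_tray (a joint): Metres the upper tray is drawn out (to rack -x): 0 fully home against its back stop; starts 0.09 to 0.13 out; 3 N moves it, it stays where left. Same tray as the lower, floor top 105 mm, underside 103 mm, lip top 127 mm above the counter. Lip's front face at rack x = -80 mm at home, 70 mm behind the lower tray's lip.
- lower_lip_front (a point): Front (outer) face of the lower tray's lip. Origin at the middle of the face's top edge (67 mm above the counter); axes as the rack's; moves with the tray.
- lower_lip_back (a point): Back (inner) face of the lower tray's lip, the face to hook. Origin at the middle of its top edge, 8 mm behind the front face; axes as the rack's; moves with the tray.
- upper_lip_front (a point): Front (outer) face of the upper tray's lip, the face to push. Origin at the middle of the face's top edge (127 mm above the counter); axes as the rack's; moves with the tray.
- upper_lip_back (a point): Back (inner) face of the upper tray's lip. Origin at the middle of its top edge, 8 mm behind the front face; axes as the rack's; moves with the tray.
- cassette_a_center (a point): Centre of the left (+y) one of two loose aluminium instrument cassettes lying lengthwise side by side in the lower tray, each 180 x 66 x 26 mm, about 0.25 kg; this point is 58 mm above the counter. Stays lying in the tray.
- cassette_b_center (a point): Centre of the like cassette lying on the right (-y) in the lower tray.
- mirror_center (a point): Middle of a loose dental mirror lying lengthwise in the upper tray on its left (+y) half: steel handle 100 mm long, 8 mm thick, 175 mm overall. Stays lying in the tray.
- scaler_center (a point): Middle of a loose double-ended scaler lying lengthwise in the upper tray on its right (-y) half: handle 100 mm long, 8 mm thick, 166 mm overall. Stays lying in the tray.
- pump_bottle: Loose clear pump bottle, 66 mm diameter, 172 mm high, standing on the counter left of the rack's front (about 195 mm from its middle line). Origin at the centre of its underside. Left alone.
- jar: Loose glass jar with steel cap, 76 mm diameter, 95 mm high, standing right of the rack's front (about 195 mm from its middle line). Origin at the centre of its underside. Left alone.
- bowl: Loose steel bowl, 100 mm diameter, 38 mm high, on the counter to the left, nearer the robot than the rack. Origin under its centre. Left alone. (Beyond it, some 0.47 m or more left of the counter's middle line, stands a fixed 240 mm high drawer unit.)
- cup: Loose plain steel cup, 66 mm diameter, 80 mm high, on the counter to the right, nearer the robot than the rack. Origin under its centre. Left alone. (Beyond it, some 0.4 m or more right of the counter's middle line, stand a low fixed tub, 65 mm high, and a fixed 245 mm high ultrasonic cleaner.)
Things that resemble listed ones, but are neither listed nor needed, are in the scene too. What is shaped like the part that bears cassette_b_center but yellow is not meant.

How it is judged:
By the outcome, as a careful person would: the job done as asked, in the order asked, and still so for the second after the job is handed in, with the robot touching nothing.
It also fails if it takes over 48 s, if anything falls off the work surface, if the arm or the gripper's body presses on something with over 40 N, if the wrist force passes 120 N, or if a joint passes its speed limit or range.

## Working session

There is one attempt and no reset: what is moved stays moved. The work goes in short steps, Python scripts to look and compute and a tool call to move; the robot and the scene stay as the last step left them, time stands still between calls to the robot, and variables do not carry over. Pictures are saved under pics/ and viewed, and the job is handed in when it is done.

Besides the shell and the picture viewer there is one more tool, called after "Request:" by a JSON object that holds its "method" and its "body", one argument or row to a line. step_arm: Moves the arm, as the interface text tells. Its arguments: {"type":"object","properties":{"moves":{"type":"array","items":{"type":"array","items":{"type":"number"}}},"newtons":{"type":"number"}},"required":["moves"]}

```bash
mkdir -p pics; ls
cat > h.py <<'E'
import numpy as np, cv2
from station import ctrl
def save(p,n): cv2.imwrite('pics/'+n+'.png',p['color'][:,:,::-1])
def ray(p,u,v,Rt=None):
    K=np.array(p['camera_matrix']);k=p['k1']
    d=np.array([(u-K[0,2])/K[0,0],(v-K[1,2])/K[1,1]]);s=d.copy()
    for _ in range(30): s=d/(1+k*(s@s))
    R,t=(np.array(p['R']),np.array(p['t'])) if Rt is None else Rt
    return -R.T@t, R.T@np.array([s[0],s[1],1])
def onz(p,u,v,z,Rt=None):
    c,d=ray(p,u,v,Rt); return c+d*(z-c[2])/d[2]
def proj(p,X,Rt=None):
    R,t=(np.array(p['R']),np.array(p['t'])) if Rt is None else Rt
    K=np.array(p['camera_matrix']);c=R@np.array(X)+t;s=c[:2]/c[2];s=s*(1+p['k1']*(s@s))
    return K[0,0]*s[0]+K[0,2],K[1,1]*s[1]+K[1,2]
E
python3 - <<'E'
from h import *
for n in ['scene','side','wrist']:
    p=ctrl.get_image(n);save(p,n+'0')
    if n!='wrist':
        print(n,-np.array(p['R']).T@p['t'])
        for q in ['rack','upper_tray','lower_tray','cassette_a_center','mirror_center','scaler_center','pump_bottle','jar','bowl','cup']:
            print(q,[(np.round(d['bbox']).tolist(),round(d['p'],2)) for d in ctrl.spot_in(p,q)][:3])
print(ctrl.get_obs())
E
```

```text
pics
scene [ 1.13050818 -0.43365427  1.06012575]
rack [([294.0, 103.0, 317.0, 126.0], 0.66), ([216.0, 155.0, 354.0, 291.0], 0.61)]
upper_tray [([215.0, 157.0, 323.0, 251.0], 0.82)]
lower_tray [([225.0, 203.0, 324.0, 260.0], 0.72)]
cassette_a_center [([300.0, 222.0, 317.0, 240.0], 0.63), ([216.0, 154.0, 353.0, 294.0], 0.32)]
mirror_center []
scaler_center [([248.0, 196.0, 269.0, 212.0], 0.45)]
pump_bottle [([270.0, 121.0, 293.0, 168.0], 0.6)]
jar [([187.0, 215.0, 218.0, 254.0], 0.61)]
bowl [([293.0, 104.0, 319.0, 126.0], 0.89), ([298.0, 220.0, 319.0, 240.0], 0.7)]
cup [([86.0, 239.0, 113.0, 268.0], 0.57)]
side [-0.03005867  0.90708326  0.73652439]
rack [([162.0, 161.0, 281.0, 222.0], 0.71), ([238.0, 198.0, 272.0, 222.0], 0.69)]
upper_tray [([195.0, 171.0, 279.0, 211.0], 0.92)]
lower_tray [([238.0, 200.0, 272.0, 223.0], 0.56), ([218.0, 197.0, 239.0, 210.0], 0.16)]
cassette_a_center []
mirror_center [([209.0, 182.0, 240.0, 201.0], 0.4)]
scaler_center [([231.0, 178.0, 254.0, 188.0], 0.53)]
pump_bottle [([222.0, 203.0, 242.0, 258.0], 0.8), ([335.0, 159.0, 350.0, 185.0], 0.66)]
jar [([273.0, 170.0, 290.0, 204.0], 0.62)]
bowl [([188.0, 280.0, 224.0, 313.0], 0.92)]
cup [([337.0, 163.0, 348.0, 185.0], 0.74)]
{'t': 1.15, 'q': array([-1.38900847e+00,  5.27202127e-02,  1.61289814e+00,  2.92927028e-05,
        1.47599367e+00, -1.18984388e-01]), 'dq': array([-0.00170675, -0.00118864, -0.00019317, -0.00050247, -0.0001551 ,
        0.00012143]), 'effort': array([ 1.66406764e-03, -3.93684983e+01, -3.70467675e+01,  6.64137247e-05,
        3.86768652e-04,  2.74191746e-05]), 'tool_pos': array([ 0.18517592, -0.5969218 ,  0.23129214]), 'tool_rot': array([-3.10611505e+00, -4.70665778e-01, -4.48280764e-05]), 'contact_force': array([-0.10205752, -0.58519192,  0.20256382]), 'wrist_torque': array([ 0.00952807, -0.00373422,  0.01873856]), 'opening': 0.08531336468374494}
```

Run:
```python
import cv2
a=cv2.imread('pics/scene0.png');b=cv2.imread('pics/side0.png')
cv2.imwrite('pics/sc_crop.png',cv2.resize(a[140:310,180:380],None,fx=4,fy=4,interpolation=cv2.INTER_CUBIC)[:600])
cv2.imwrite('pics/si_crop.png',cv2.resize(b[140:260,150:310],None,fx=5,fy=5,interpolation=cv2.INTER_CUBIC))
```

```text
(no output)
```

View pics/scene0.png

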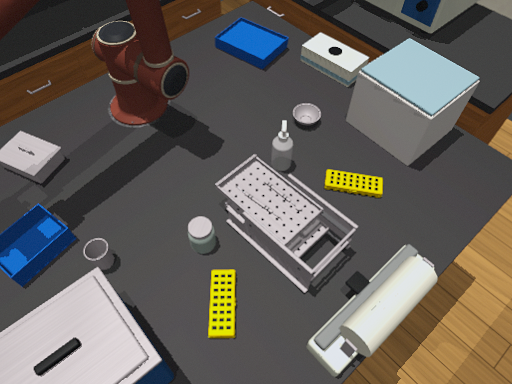

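View pics/side0.png

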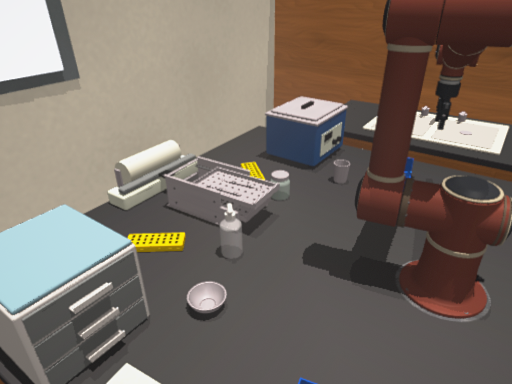

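```bash
sleep 1
```

```text
(no output)
```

View pics/sc_crop.png

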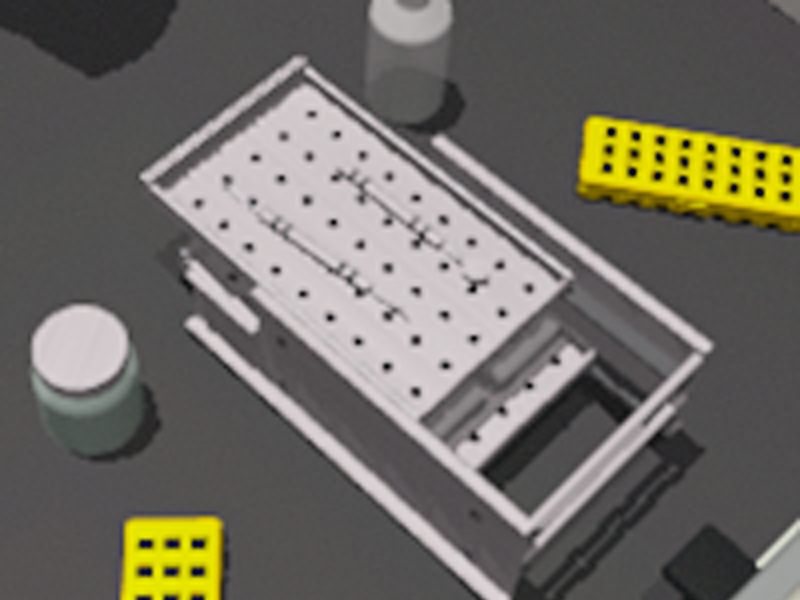

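View pics/si_crop.png

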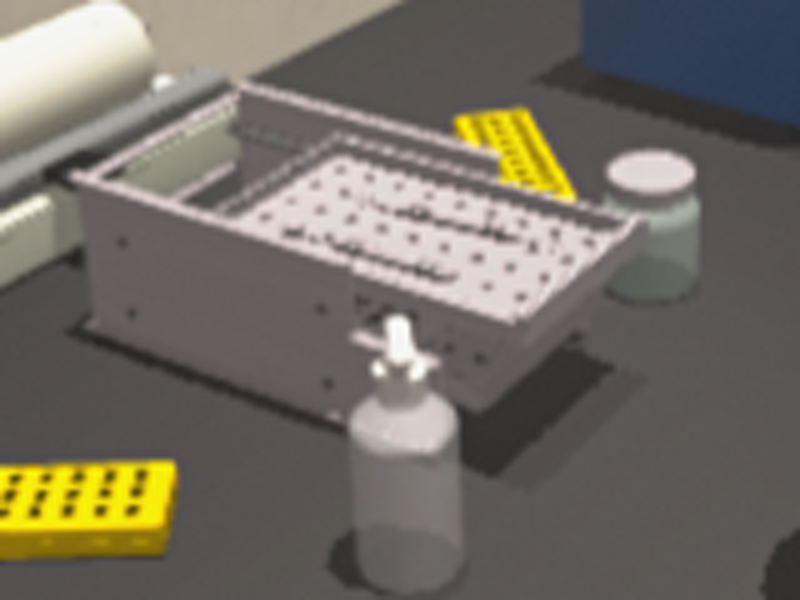

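Run:
```python
from h import *
p=ctrl.get_image('scene')
c=lambda u,v,z: onz(p,180+u/4,140+v/4,z).round(4)
for n,a in dict(lipL=(300,60,.127),lipR=(143,180,.127),plateLf=(437,140,.134),plateLb=(710,347,.134),plateRf=(190,322,.134)).items(): print(n,c(*a))
s=ctrl.get_image('side')
d=lambda u,v,z: onz(s,150+u/5,140+v/5,z).round(4)
for n,a in dict(lipR=(645,220,.127),lipL=(520,320,.127),plateLb=(75,178,.134),plateRb=(238,85,.134)).items(): print(n,d(*a))
for n,b,z in [('bottle',(270,121,293,168),0),('jar',(187,215,218,254),.0),('bowl',(293,104,319,126),0),('cup',(86,239,113,268),0)]:
    print(n,onz(p,(b[0]+b[2])/2,b[3]-8,z))
```

```text
lipL [0.5575 0.0877 0.127 ]
lipR [ 0.5645 -0.0703  0.127 ]
plateLf [0.6836 0.1069 0.134 ]
plateLb [0.9256 0.1198 0.134 ]
plateRf [ 0.6805 -0.1231  0.134 ]
lipR [ 0.551  -0.0561  0.127 ]
lipL [0.547  0.0981 0.127 ]
plateLb [0.9116 0.1251 0.134 ]
plateRb [ 0.9239 -0.057   0.134 ]
bottle [0.55620545 0.21057877 0.        ]
jar [ 0.63264731 -0.18857799  0.        ]
bowl [0.47481902 0.41588083 0.        ]
cup [ 0.46883103 -0.43752057  0.        ]
```

Run:
```python
from h import *
p=ctrl.get_image('wrist');print(p['T_tool_cam'],p['camera_matrix'])
from scipy.spatial.transform import Rotation as Ro
print(Ro.from_rotvec(ctrl.get_obs()['tool_rot']).as_matrix())
# rack fit
from scipy.optimize import least_squares
s=ctrl.get_image('scene');d=ctrl.get_image('side')
S=lambda u,v:(180+u/4,140+v/4); D=lambda u,v:(150+u/5,140+v/5)
obs=[(s,S(300,60),'l',.08),(s,S(143,180),'l',-.08),(s,S(437,138),'f',.0875),(s,S(712,347),'b',.0875),(d,D(645,220),'l',-.08),(d,D(520,320),'l',.08),(d,D(75,176),'b',.0875),(d,D(238,83),'b',-.0875)]
def P(v,k,y):
    x={'l':-.08-v[3],'f':-.055,'b':.19}[k]; z=.127 if k=='l' else .134
    c,sn=np.cos(v[2]),np.sin(v[2]); return [v[0]+c*x-sn*y,v[1]+sn*x+c*y,z]
f=lambda v:np.ravel([np.subtract(proj(p,P(v,k,y)),uv) for p,uv,k,y in obs])
r=least_squares(f,[.735,.02,.05,.1],loss='soft_l1');print(r.x,np.degrees(r.x[2]));print(r.fun.reshape(-1,2).round(1))
```

```text
[[-1.85483786e-04 -9.61396871e-01 -2.75165446e-01  6.89725798e-02]
 [ 9.99999982e-01 -1.67102205e-04 -9.02447820e-05  1.27210541e-03]
 [ 4.07802982e-05 -2.75165458e-01  9.61396884e-01 -1.42197170e-01]
 [ 0.00000000e+00  0.00000000e+00  0.00000000e+00  1.00000000e+00]] [[314.5074858    0.         254.47272062]
 [  0.         314.5074858  191.10678101]
 [  0.           0.           1.        ]]
[[ 9.55090900e-01  2.96312962e-01 -2.04056391e-05]
 [ 2.96312962e-01 -9.55090901e-01 -1.78867828e-05]
 [-2.47893258e-05  1.10370481e-05 -1.00000000e+00]]
[0.73929908 0.02125246 0.04905056 0.10303584] 2.810390132506601
[[ 0.  -1.7]
 [-0.2 -1.4]
 [-1.1 -0.1]
 [-1.2  0.2]
 [-0.6 -2. ]
 [-0.4 -1.3]
 [-1.1 -1.3]
 [-1.8 -0.1]]
```

Request:
{"method": "step_arm", "body": {
  "moves": [
    [0,0.025,0.0555,0.002,-1.3],
    [0,0.025,0.0555,0.002,-1.3],
    [0,0.025,0.0555,0.002,-1.3],
    [0,0.025,0.0555,0.002,-1.3],
    [0,0.025,0.0555,0.002,-1.3],
    [0,0.025,0.0555,0.002,-1.3],
    [0,0.025,0.0555,0.002,-1.3],
    [0,0.025,0.0555,0.002,-1.3],
    [0,0.025,0.0555,0.002,-1.3],
    [0,0.025,0.0555,0.002,-1.3],
    [0,0.025,0.05,0,-1.3],
    [0,0,0,0,0]
  ]
}}

```text
t: 2.9
tool_pos: [0.464, 0.0262, 0.2536]
tool_rot: [3.137, 0.063, 0.016]
contact_force: [-0.2, 0.1, -0.5]
opening: -0.0001
```

```bash
cat >> h.py <<'E'
from scipy.spatial.transform import Rotation as Ro
def wrist():
    o=ctrl.get_obs();p=ctrl.get_image('wrist');T=np.array(p['T_tool_cam'])
    W=np.eye(4);W[:3,:3]=Ro.from_rotvec(o['tool_rot']).as_matrix();W[:3,3]=o['tool_pos'];C=W@T
    p['R']=C[:3,:3].T;p['t']=-C[:3,:3].T@C[:3,3];return p,o
def rk(x,y,z,o=(.7393,.02125),a=.04905):
    return np.array([o[0]+np.cos(a)*x-np.sin(a)*y,o[1]+np.sin(a)*x+np.cos(a)*y,z])
E
python3 - <<'E'
from h import *
p,o=wrist();print(o['tool_pos'],o['tool_rot']);im=p['color'].copy()
for X in [rk(-.183,.08,.127),rk(-.183,-.08,.127),rk(-.183,0,.127),rk(-.055,.0875,.134),rk(-.055,-.0875,.134),rk(-.125,.0875,.078),rk(-.125,-.0875,.078)]:
    u=proj(p,X);print(np.round(u,1));cv2.circle(im,(int(u[0]),int(u[1])),3,(255,0,0),1)
p['color']=im;save(p,'w1')
E
```

```text
[0.46397785 0.02623358 0.25360011] [3.13724608 0.06284256 0.01644566]
[175.4  75.5]
[371.8  74.1]
[273.9  74.3]
[ 151.7 -112.5]
[ 397.4 -113. ]
[175.8  14.6]
[365.3  13.3]
```

View pics/w1.png

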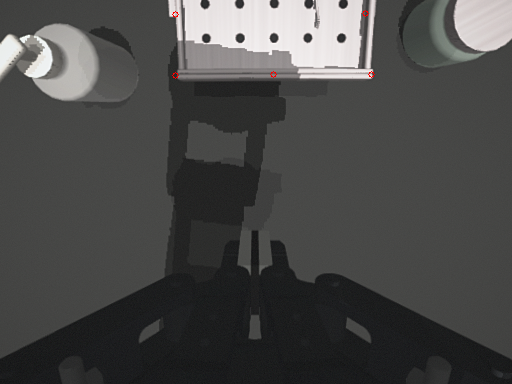

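Request:
{"method": "step_arm", "body": {
  "moves": [
    [0,0.014,-0.005,-0.047,0.2],
    [0,0.014,-0.005,-0.047,0.2],
    [0,0.014,-0.005,-0.044,0.1],
    [0,0,0,0,0]
  ]
}}

```text
t: 3.45
tool_pos: [0.506, 0.0044, 0.1147]
tool_rot: [3.134, 0.065, 0.024]
contact_force: [-0.5, 0.1, -0.1]
opening: 0.0001
```

Request:
{"method": "step_arm", "body": {
  "moves": [
    [0,0.018,0.004,-0.002,0.1],
    [0,0.015,0.003,0,0.1],
    [0,0.01,0.0005,0,0],
    [0,0.01,0.0005,0,0],
    [0,0.01,0.0005,0,0],
    [0,0.01,0.0005,0,0]
  ]
}}

```text
t: 4.2
tool_pos: [0.5806, 0.0108, 0.1174]
tool_rot: [3.133, 0.064, 0.023]
contact_force: [-2.9, -0.1, -0.1]
opening: -0.0
```

Request:
{"method": "step_arm", "body": {
  "moves": [
    [0,0.01,0.001,-0.001,0],
    [0,0.01,0.001,-0.001,0],
    [0,0.01,0.001,-0.001,0],
    [0,0.01,0.001,-0.001,0],
    [0,0.008,0.0005,0,0],
    [0,0.006,0.0003,0,0],
    [0,0.004,0.0002,0,0]
  ]
}}

```text
t: 5.08
tool_pos: [0.6451, 0.0152, 0.1156]
tool_rot: [3.13, 0.064, 0.03]
contact_force: [-2.9, -1.3, 1.9]
opening: -0.0004
```

Request:
{"method": "step_arm", "body": {
  "moves": [
    [0,0.004,0.0002,-0.001,0],
    [0,0.004,0.0002,0,0],
    [0,0.004,0.0002,0,0],
    [0,0.004,0.0002,0,0]
  ]
}}

```text
t: 5.58
tool_pos: [0.6475, 0.0155, 0.1152]
tool_rot: [3.129, 0.065, -0.036]
contact_force: [-18.4, -2.5, 12.2]
opening: 0.0
```

Request:
{"method": "step_arm", "body": {
  "moves": [
    [0,-0.02,-0.001,0,0],
    [0,-0.03,-0.001,0.03,0],
    [0,-0.045,-0.001,0.045,0],
    [0,-0.045,-0.001,0.045,0],
    [0,0,0,0,0]
  ]
}}

```text
t: 6.2
tool_pos: [0.5072, 0.0131, 0.2372]
tool_rot: [3.133, 0.066, -0.022]
contact_force: [0.2, 0.1, 0.0]
opening: 0.0001
```

Run:
```python
from h import *
p,o=wrist();print(o['tool_pos'],o['tool_rot']);save(p,'w2r');im=p['color'].copy()
for X in [rk(-.08,.08,.127),rk(-.08,-.08,.127),rk(-.055,.0875,.134),rk(-.055,-.0875,.134),rk(-.15,.08,.067),rk(-.15,-.08,.067),rk(-.142,.08,.067),rk(-.142,-.08,.067)]:
    u=proj(p,X);print(np.round(u,1));cv2.circle(im,(int(u[0]),int(u[1])),2,(255,0,0),1)
p['color']=im;save(p,'w2')
a=ctrl.get_image('scene');save(a,'s2')
im=a['color'][140:310,180:380].copy();im=cv2.resize(im,None,fx=3.5,fy=3.5,interpolation=cv2.INTER_CUBIC);cv2.imwrite('pics/s2c.png',im[:,:,::-1])
```

```text
[0.50724472 0.01312609 0.23724362] [ 3.13270262  0.06641306 -0.02163958]
[141.3 -20. ]
[367. -21.]
[123.6 -64.4]
[384.2 -65.4]
[169.7  85.6]
[338.9  84.4]
[169.   76.7]
[339.4  75.5]
```

View pics/w2.png

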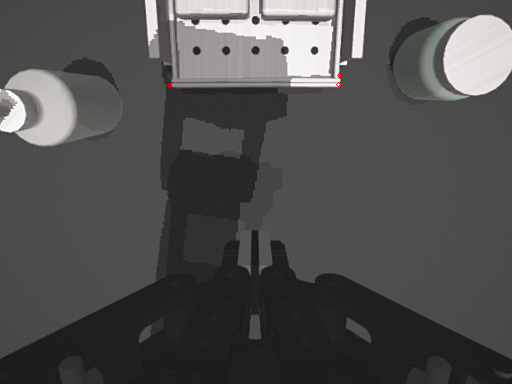

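View pics/s2c.png

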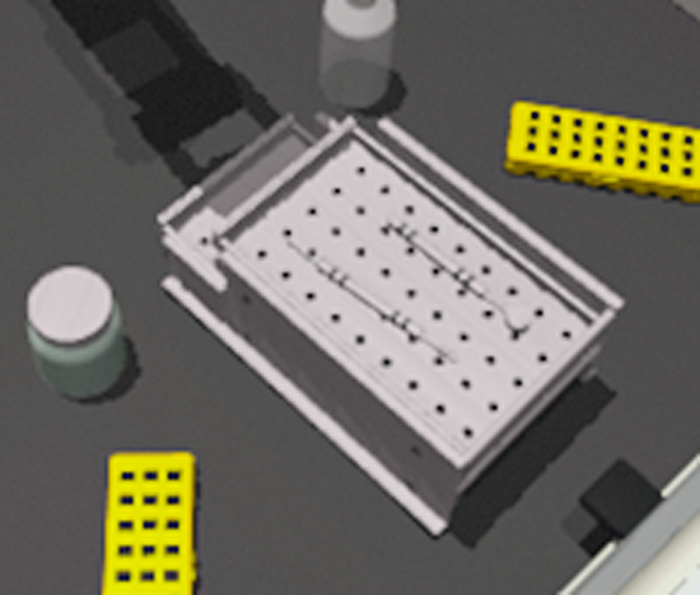

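Request:
{"method": "step_arm", "body": {
  "moves": [
    [0,0.05,0.001,-0.02,0],
    [0,0.05,0.001,-0.03,0],
    [0,0.006,0,-0.045,0],
    [0,0,0,-0.03,0],
    [0,0,0,0,0]
  ]
}}

```text
t: 6.92
tool_pos: [0.6151, 0.0165, 0.0924]
tool_rot: [3.137, 0.067, -0.05]
contact_force: [0.3, 0.4, 0.1]
opening: 0.0002
```

Run:
```python
from h import *
p,o=wrist();print(o['tool_pos'],o['tool_rot'],o['contact_force']);save(p,'w3')
print(Ro.from_rotvec(o['tool_rot']).as_matrix().round(3)); print(proj(p,rk(-.142,0,.067)),proj(p,rk(-.142,.08,.067)))
a=ctrl.get_image('side');cv2.imwrite('pics/d3.png',cv2.resize(a['color'][130:270,150:310],None,fx=4,fy=4,interpolation=cv2.INTER_CUBIC)[:,:,::-1])
```

```text
[0.61508406 0.01647844 0.09243472] [ 3.13650553  0.06669591 -0.05041304] [0.27708372 0.39251336 0.08440403]
[[ 0.999  0.043 -0.032]
 [ 0.042 -0.999 -0.005]
 [-0.032  0.003 -0.999]]
(np.float64(254.36702326975882), np.float64(253.0874885513856)) (np.float64(119.85239008295798), np.float64(253.62826594154748))
```

View pics/w3.png

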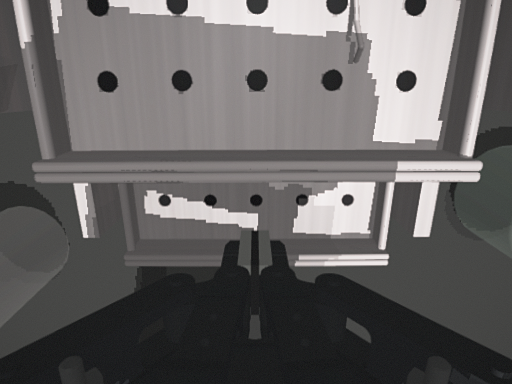

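View pics/d3.png

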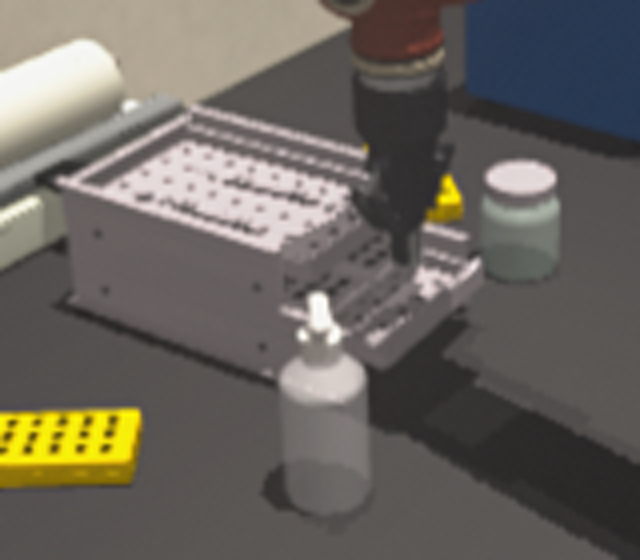

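Request:
{"method": "step_arm", "body": {
  "moves": [
    [0,0,0,-0.012,0],
    [0,0,0,-0.012,0],
    [0,0,0,-0.008,0],
    [0,0,0,0,0]
  ]
}}

```text
t: 7.52
tool_pos: [0.6197, 0.0161, 0.0667]
tool_rot: [3.135, 0.067, -0.029]
contact_force: [0.3, -0.2, 0.6]
opening: 0.0001
```

Request:
{"method": "step_arm", "body": {
  "moves": [
    [0,-0.004,0,-0.005,0],
    [0,-0.003,0,-0.005,0],
    [0,0,0,-0.002,0],
    [0,0,0,0,0]
  ]
}}

```text
t: 8.02
tool_pos: [0.6126, 0.016, 0.0547]
tool_rot: [3.135, 0.067, -0.027]
contact_force: [0.3, -0.8, 0.4]
opening: -0.0004
```

Request:
{"method": "step_arm", "body": {
  "moves": [
    [0,-0.006,-0.0003,0,0],
    [0,-0.008,-0.0004,0,0],
    [0,-0.008,-0.0004,0,0],
    [0,-0.008,-0.0004,0,0],
    [0,-0.008,-0.0004,0,0]
  ]
}}

```text
t: 8.65
tool_pos: [0.574, 0.0142, 0.0553]
tool_rot: [3.135, 0.066, -0.019]
contact_force: [3.6, 1.2, -2.2]
opening: 0.0001
```

Hooked: about 3.6 N drag. I'll carry on drawing the tray out.

Request:
{"method": "step_arm", "body": {
  "moves": [
    [0,-0.01,-0.0005,0,0],
    [0,-0.01,-0.0005,0,0],
    [0,-0.01,-0.0005,0,0],
    [0,-0.01,-0.0005,0,0],
    [0,-0.01,-0.0005,0,0],
    [0,-0.01,-0.0005,0,0]
  ]
}}

```text
t: 9.4
tool_pos: [0.5098, 0.0112, 0.0556]
tool_rot: [3.136, 0.066, -0.018]
contact_force: [3.0, 1.1, -1.7]
opening: -0.0002
```

Request:
{"method": "step_arm", "body": {
  "moves": [
    [0,-0.008,-0.0004,0,0],
    [0,-0.007,-0.0004,0,0],
    [0,-0.005,-0.0003,0,0],
    [0,-0.004,-0.0002,0,0],
    [0,-0.004,-0.0002,0,0],
    [0,-0.004,-0.0002,0,0],
    [0,-0.004,-0.0002,0,0]
  ]
}}

```text
t: 10.28
tool_pos: [0.4774, 0.0095, 0.0566]
tool_rot: [3.137, 0.064, 0.012]
contact_force: [20.9, 2.3, -15.3]
opening: -0.0
```

Request:
{"method": "step_arm", "body": {
  "moves": [
    [0,0.006,0.0003,0,0],
    [0,0.006,0.0003,0,0]
  ]
}}

```text
t: 10.52
tool_pos: [0.4886, 0.0098, 0.0565]
tool_rot: [3.136, 0.065, 0.008]
contact_force: [0.5, 0.2, -0.3]
opening: 0.0003
```

Request:
{"method": "step_arm", "body": {
  "moves": [
    [0,0,0,0.02,0],
    [0,0,0,0.03,0],
    [0,-0.02,0,0.05,0],
    [0,-0.03,0,0.05,0],
    [0,-0.03,0,0.04,0],
    [0,0,0,0,0]
  ]
}}

```text
t: 11.28
tool_pos: [0.4029, 0.0091, 0.2513]
tool_rot: [3.134, 0.065, -0.011]
contact_force: [0.7, -0.9, 0.5]
opening: -0.0
```

Run:
```python
from h import *
p,o=wrist();print(o['t'],o['tool_pos'],o['contact_force']);save(p,'w4')
for x in (-.28,-.272):print(proj(p,rk(x,.08,.067)),proj(p,rk(x,-.08,.067)))
a=ctrl.get_image('scene');im=cv2.resize(a['color'][110:310,150:380],None,fx=3,fy=3,interpolation=cv2.INTER_CUBIC);cv2.imwrite('pics/s4.png',im[:,:,::-1])
for n,X in dict(upL=rk(-.08,.08,.127),upR=rk(-.08,-.08,.127),loL=rk(-.28,.08,.067),loR=rk(-.28,-.08,.067)).items(): print(n,(np.array(proj(a,X))-[150,110])*3)
a=ctrl.get_image('side');cv2.imwrite('pics/d4.png',a['color'][:,:,::-1])
```

```text
11.275 [0.40292913 0.00913867 0.2512858 ] [ 0.69919965 -0.8850284   0.4669978 ]
(np.float64(176.6273753825646), np.float64(113.93633152915838)) (np.float64(334.7308012162963), np.float64(112.61809994102362))
(np.float64(176.051449368894), np.float64(105.7850361425178)) (np.float64(335.1948701486351), np.float64(104.4772093574096))
upL [389.79211858 187.48843962]
upR [271.29996876 285.2540811 ]
loL [251.67218937 116.84936464]
loR [138.6769983  200.66740487]
```

View pics/w4.png

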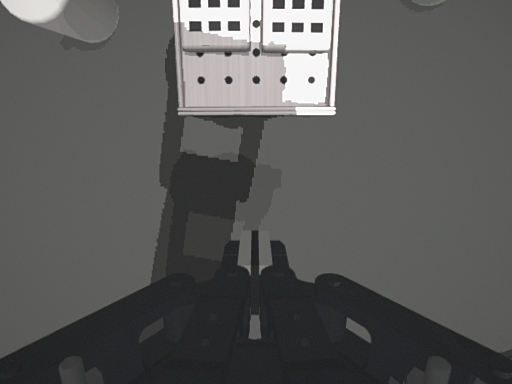

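View pics/s4.png

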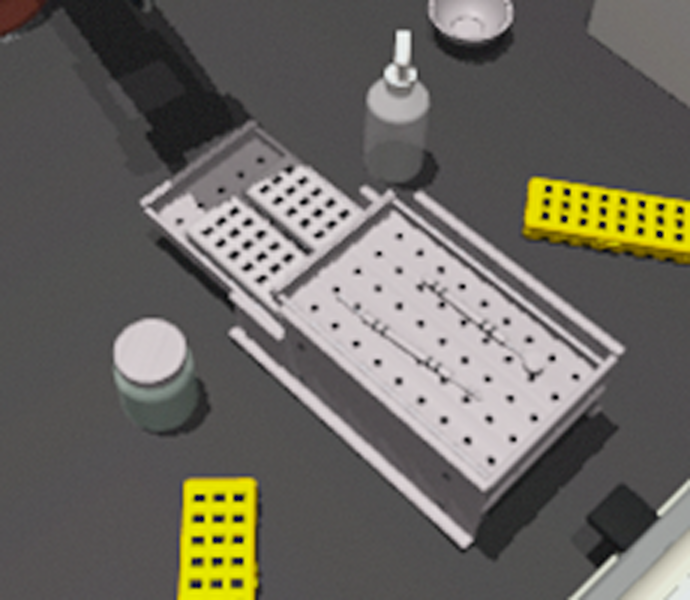

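View pics/d4.png

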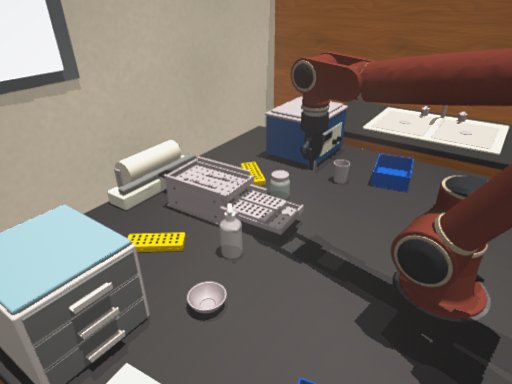

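```bash
python3 -c "
from station import ctrl
print(ctrl.finish_job())"
```

```text
the job is handed in; nothing more can be done
None
```

I pushed the upper tray home first and then drew the lower tray out to its stop, using shut fingertips only. The job was handed in at about 11.5 s of the 48 s allowed.

- **Upper tray:** I pushed its front lip until it met the back stop, with about 18 N on the stop and the lip where the rack fit put it at home. A later scene picture shows it did not move while the lower tray was being pulled.
- **Lower tray:** I hooked it behind its front lip, with about 3 N of drag. I drew it until the force rose to about 21 N at its stop. The last wrist picture puts its front lip within about 1–2 pixels of where 0.130 m out should be.
- **Everything else:** The last pictures show the cassettes and instruments still lying in their trays, and the bottle, jar, bowl and cup still standing on the counter. I did not measure the bottle, jar, bowl or cup again. The fingers were lifted clear and the contact force was near zero.

One small disagreement: the upper lip's corners in the scene picture sat about 2 pixels from the model's prediction. The same offset was in the first fit before any move, so I put it down to calibration.

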